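# Feed the spark-plug rack past the spring gate into the plug cleaner

## Robot

A 7-joint arm with a two-finger parallel gripper is mounted at the origin on the work surface. World frame = base frame: x ahead of the robot, y to its left, z up, the work surface at z = 0. Lengths are in m, angles in degrees, forces in N, time in s.
With the tool pointing down it reaches from about 0.425 to 0.875 m from the base axis. Payload 4.7 kg.
Tool frame: the origin (TCP) lies at the very end of the fingers, on their centre line; the grasp point (between the pads) lies 19 mm behind it; z points along the fingers, y is the direction in which the jaws open and shut (so a half turn about z gives the same grasp; the last joint's range is limited). The gripper opens to 87 mm and grips with 3 to 60 N. Pads are 19 mm wide; open, the fingers measure 117 mm over their backs; the gripper's body (75 mm by 190 mm) begins 51 mm behind the grasp point.
Start: joints at [-69.494, 18.392, -4.016, 83.108, 1.295, 78.541, -3.26], TCP at [0.219, 0.612, 0.223] pointing down, gripper open.
Joint ranges: [-163.93, 163.93], [-17.29, 119.83], [-79.2, 71.16], [3.27, 140.29], [-89.18, 269.18], [5.43, 117.66], [-154.24, 154.24]. Speed limits (degrees/s): [147.25, 147.25, 180, 180, 180, 180, 180].

## Interface

Orientations are given as [roll, pitch, yaw] about the fixed x, y, z axes, in that order (R = Rz(yaw) Ry(pitch) Rx(roll)).
In Python, from cell import * gives the robot as it stands.
- The arm moves only by the tool drive_tool, never from a script. Its argument "moves" is text: rows parted by semicolons, each of 5 numbers parted by spaces: the shift along the tool's x, y, z in m, then the turn about the tool's z in degrees, then the gripper's target within -1 to 1 (fully open at 1, half-way at 0, shut at -1). In form: x y z yaw fingers; .... A call has exactly 8 rows; each row is the pose to reach, as a shift and turn from the pose commanded when the call began, along the tool's axes at that moment; what a row does not reach only later rows make up. A row lasts 1/10 s, in which the tool goes at most 50 mm and 8.59 degrees, less where a joint would pass 70% of its speed; a pose out of reach is approached as far as the arm can. A call with a gripper value outside its range is refused whole. The fingers move at their own pace and stop on an object; "grip_force" is the grip in N (left out, the last holds). Time passes only in rows, so rows that repeat a pose let the fingers close, or fill a call up. It gives the time, the measured TCP pose, the force and the opening at its end, in the units of the state.
- get_obs(): the state, without advancing time (a new reading comes with each control period).
- read_camera(name): name is "side" or "top"; returns (picture, depth): 420x560x3 uint8, red, green, blue; 420x560 float32, m along the optical axis (not along the pixel's ray), 0 where there is no reading.
- calibration(name): a dict with "intrinsics" (3x3 intrinsics, pixels), "k1" (the pictures are not rectified: a ray, as slopes to the right and down, at radius r is drawn at 1 + k1 r^2 times it, then the intrinsics apply), "cam_to_world" (4x4, takes a point from camera to world coordinates). Camera axes: x right, y up, looking along -z (the intrinsics and any distortion apply to the point x, -y, -z); pixel columns grow to the right and rows downward; lengths in m; the calibration is good to about 2 mm. A picture is of the moment at which its call begins. calibration takes no time and is no camera call.
- sign_off(): hands the job in, once; it reports no verdict.
Trained networks look in the newest picture that a camera, given by its name, has taken for a name from the list of things; names that differ only in an ending like _2 or _b are one class to them, and where a whole thing is asked for, a point or a joint stands for the part that bears it (a point fixed in the world has none). Each returns a list of dicts, best first, with "conf" (0 to 1); they miss things now and then, are a little off and sometimes report something else, mostly with a low value. They report only what shows in the picture. A call takes as long as a camera call. They do not tell look-alikes from the thing itself.
- search_frame(camera, name): "uv" ([column, row] in pixels, amid what is visible of it).
- pinpoint(camera, name): "uv" ([column, row] in pixels: a listed point, or the origin of a listed thing).
The state is a dict: "time_s": time; "qpos": joint angles; "joint_velocities": joint speeds; "effort": joint torques, N m; "tool_pos": TCP position; "tool_rot": TCP orientation; "force": force on the tool from outside, world axes, zero at the start; "wrist_torque": the same for the moment, N m; "grip_width": finger opening in m.
Only numpy, scipy, OpenCV 4.12 (cv2) and the standard library are available. Lean on these libraries where they do the work, as an engineer would, in place of code of your own. Each camera call takes 0.05 s, during which the arm holds its last target. There are 200 camera calls.

## Task

With the outside of one fingertip push the gate's long rail outwards, away from the chute, and keep the gate open while the other finger pushes the rack of spark plugs along the chute, past the gate and fully home against the cleaner; the gate must not touch the rack on the way. Then let the gate swing shut behind the rack and take the hand clear. Only push: do not grip or lift the rack, and leave the loose things around it alone.

Things in the scene. Friction and masses are not known exactly. Their poses are not given: they have to be found in the camera images.
- chute: Fixed sheet-steel chute. Origin: on the bench (z 0), on the centreline, at the gate line. +y = direction of travel, +x = towards the gate's side. Floor 96 mm wide, y -215 to 104 mm, its top 4 mm above the bench. Guides 4 mm thick, inner faces at x = -42 and 42 mm; tops 14 mm above the bench before y = 0, 30 mm beyond it (the bay).
- bay_end (a point): Middle of the end stop, the flat front of the grey plug cleaner that closes the bay, at x 0, y 104.5, z 22 mm in the chute's frame. The cleaner is 160 mm wide, 130 mm deep and 115 mm tall, with a 22 mm knob on top.
- gate (a joint): Gate hinge, rad: 0 shut, 1.4 fully open (stop). Axis along the chute's y at x 64, z 24 mm in its frame. Opening swings the push rail outwards (+x) and down, and the flap up out of the chute. A spring shuts it: about 2 N at the rail when shut, 3.5 N when open. The flap clears the rack's path from 1.0 rad; it never rises over 68 mm above the bench.
- push_rail (a point): The gate's push rail: round dark steel bar, 10 mm diameter, 280 mm long, y -200 to 80 mm in the chute's frame. The point: its middle, on its axis. 48 mm from the hinge axis: at gate angle q it lies at x = 64 + 48 sin q, z = 24 + 48 cos q mm. Below it is free space, but for its two arms to the hinge (y 50 and 76), 10 mm hinge tube (y -3 to 81) and 34 mm tall brackets (x 56 to 72, y 36 to 90).
- flap (a point): The gate's stop flap, which bars the chute: a dark steel plate 6 mm thick, 40 mm long and 10 mm tall. Shut, it spans x = 24 to 64 mm, y = -3 to +3 mm, z = 26 to 36 mm in the chute's frame. The point: on the plate, 24 mm from the hinge axis; it turns with the gate.
- rack: Grey plastic block 80 mm wide (x), 90 mm long (y), 36 mm tall, with nine spark plugs fixed in its top (59 mm tall in all), about 0.4 kg, loose on the chute's floor between the guides, 2 mm of play each side. Origin: centre of its underside; its y axis is the direction of travel. It starts 15 to 65 mm before the gate.
- rack_front (a point): Middle of the rack's front (leading) face, 18 mm above its underside.
- rack_rear (a point): Middle of the rack's flat rear face, the face to push, 18 mm above the rack's underside. With the rack home against the cleaner it is at y = +14 mm in the chute's frame.
- socket: Bystander: loose steel wrench socket, 26 mm diameter, 32 mm tall, standing on the bench. Origin: centre of its underside.
- spare_plug: Bystander: loose spark plug standing on the bench, 20 mm diameter, 48 mm tall. Origin: centre of its underside.
- screwdriver: Bystander: loose screwdriver with orange handle, 160 mm long, lying on the bench beyond the rail. Origin: under its middle.
- spray_can: Bystander: loose spray can, 56 mm diameter, 150 mm tall, standing on the bench. Origin: centre of its underside.
Not all that is in view belongs to the job. What is meant by the rack is not green, and is the smaller of those in its own colour.

How it is judged (in metres and radians):
On the way, in this order (a step that is already met when the one before it is completed fails the run):
1. a finger holds the gate open by its rail while the whole rack is still before the gate (value of joint gate above 0.95 rad and contact force between the fingers and gate above 0.3 N and y of rack_front in the frame of chute below -0.004 m), for 0.2 s.
2. the rack's rear has passed the gate with the finger still holding the gate open (value of joint gate above 0.95 rad and contact force between the fingers and gate above 0.3 N and y of rack_rear in the frame of chute above 0.004 m), for 0.1 s.
At the end, for the whole second after the job is handed in: The rack stands flat and at rest in the bay, its front within 5 mm of the cleaner, and the gate is shut behind it (joint below 0.1 rad) (y of rack_rear in the frame of chute between 0.009 and 0.02 m and x of rack_rear in the frame of chute between -0.006 and 0.006 m and height (world z) of rack below 0.008 m and angle between rack's own z axis and vertical below 0.05 rad and value of joint gate below 0.1 rad and linear speed of rack below 0.01 m/s); the robot touches nothing.
It fails at once if the gate touches the rack (more than 0.5 N) (contact force between gate and rack above 0.5 N).
It fails at once if the rack is lifted more than 10 mm off the chute's floor or tipped by more than 0.2 rad (height (world z) of rack above 0.014 m or angle between rack's own z axis and vertical above 0.2 rad).
It fails at once if a bystander is moved by more than 15 mm (distance of any of socket, spare_plug, screwdriver, spray_can from where it was at the start of the episode above 0.015 m).
It also fails if it takes over 54 s, if anything falls off the work surface, if the arm or the gripper's body presses on something with over 40 N, if the wrist force passes 120 N, or if a joint passes its speed limit or range.

## Working session

There is one attempt and no reset: what is moved stays moved. The work goes in short steps, Python scripts to look and compute and a tool call to move; the robot and the scene stay as the last step left them, time stands still between calls to the robot, and variables do not carry over. Pictures are saved under pics/ and viewed, about 8 in all and at most 12, crops included, and the job is handed in when it is done.

Besides the shell and the picture viewer there is one more tool, called as name(argument=value, ...) on one line, values as JSON. drive_tool: Moves the arm, as the interface text tells. Its arguments: {"type":"object","properties":{"moves":{"type":"string"},"grip_force":{"type":"number"}},"required":["moves"]}

```bash
mkdir -p pics; cat > h.py <<'E'
from cell import *
import numpy as np, cv2
def ray(cam,uv):
    c=calibration(cam);K=np.array(c["intrinsics"]);T=np.array(c["cam_to_world"]);k=c["k1"]
    d=np.array([(uv[0]-K[0,2])/K[0,0],(uv[1]-K[1,2])/K[1,1]]);s=d.copy()
    for _ in range(30): s=d/(1+k*(s@s))
    return T[:3,3],T[:3,:3]@np.array([s[0],-s[1],-1.])
def atz(cam,uv,z):
    o,r=ray(cam,uv);return o+r*(z-o[2])/r[2]
def atd(cam,uv,d):
    o,r=ray(cam,uv);return o+r*d
def proj(cam,p):
    c=calibration(cam);K=np.array(c["intrinsics"]);T=np.array(c["cam_to_world"])
    q=T[:3,:3].T@(np.array(p)-T[:3,3]);s=np.array([q[0],-q[1]])/-q[2];s=s*(1+c["k1"]*(s@s))
    return K[:2,:2]@s+K[:2,2]
E
python3 - <<'E'
from h import *
P={}
for c in("top","side"):
    im,d=read_camera(c);np.save(f"{c}_d.npy",d);cv2.imwrite(f"pics/{c}.png",im[...,::-1]);
    T=np.array(calibration(c)["cam_to_world"]);print(c,T[:3,3].round(3),(-T[:3,2]).round(2))
    for n in("chute","bay_end","push_rail","flap","rack","rack_front","rack_rear","socket","spare_plug","screwdriver","spray_can"):
        for r in pinpoint(c,n)[:4]:
            u=np.array(r["uv"]);i=tuple(np.clip(u.round().astype(int),0,[559,419])[::-1])
            print(n,round(r["conf"],2),u.round(1),atd(c,u,d[i]).round(3) if d[i]>0 else None)
a=cv2.imread("pics/top.png");b=cv2.imread("pics/side.png")
cv2.imwrite("pics/both.png",cv2.resize(np.hstack([a,b]),(800,300)))
o=get_obs();print(o["time_s"],o["tool_pos"],o["tool_rot"],o["grip_width"])
E
```

```text
top [0.347 0.059 1.141] [ 0.17 -0.01 -0.99]
chute 0.56 [262.8 233.6] [0.47  0.064 0.004]
bay_end 0.85 [223.4 221.6] [0.491 0.163 0.081]
bay_end 0.21 [217.6 155.7] [0.659 0.182 0.091]
push_rail 0.86 [295.3 210.4] [ 0.536 -0.023 -0.002]
rack 0.9 [189.5 312.5] [0.265 0.245 0.04 ]
rack 0.72 [391.8 251. ] [ 0.425 -0.268  0.049]
rack 0.58 [291.9 240. ] [ 0.449 -0.011  0.059]
rack_front 0.91 [182.9 292.9] [ 0.312  0.272 -0.003]
rack_front 0.58 [277.6 232.7] [0.469 0.026 0.044]
rack_rear 0.9 [307.9 244.8] [ 0.442 -0.057 -0.002]
rack_rear 0.73 [193.1 329.1] [0.224 0.235 0.034]
rack_rear 0.66 [389.3 271.9] [ 0.373 -0.274 -0.001]
spare_plug 0.63 [305.3 191.9] [ 0.585 -0.049  0.01 ]
screwdriver 0.73 [314.9 166.4] [ 0.657 -0.076  0.011]
screwdriver 0.46 [221.9 222.8] [0.487 0.167 0.084]
spray_can 0.78 [216.3 154.8] [0.66  0.185 0.096]
side [ 0.097 -0.508  0.699] [ 0.46  0.59 -0.66]
chute 0.76 [254.  241.3] [0.442 0.019 0.055]
bay_end 0.67 [239.3 202.3] [0.499 0.163 0.033]
push_rail 0.87 [293.3 229.6] [ 0.516 -0.017  0.073]
flap 0.78 [269.9 225.5] [0.508 0.054 0.036]
rack 0.92 [353.6 362.8] [ 0.418 -0.296  0.046]
rack 0.7 [266.2 263.1] [ 0.431 -0.038  0.046]
rack_front 0.89 [388.7 347.6] [ 0.484 -0.312  0.047]
rack_front 0.77 [262.1 246.4] [0.455 0.009 0.039]
rack_front 0.59 [142.4 216. ] [0.292 0.233 0.051]
rack_rear 0.97 [116.1 240.5] [0.223 0.232 0.017]
rack_rear 0.75 [274.7 268.3] [ 0.441 -0.053  0.038]
rack_rear 0.59 [318.5 371.7] [ 0.382 -0.256 -0.001]
socket 0.73 [317.3 218.8] [0.623 0.024 0.014]
spare_plug 0.62 [327.6 244.1] [ 0.589 -0.049  0.012]
screwdriver 0.97 [356.9 239. ] [ 0.648 -0.079  0.016]
spray_can 0.69 [295.5 179.2] [0.67  0.163 0.022]
1.2 [0.21914363 0.61196991 0.22260873] [1.79993174e+02 2.12769267e-03 1.60300806e+02] 0.0869763930845319
```

View pics/top.png

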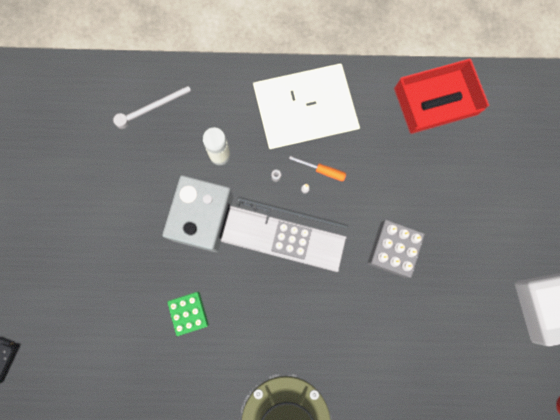

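View pics/side.png

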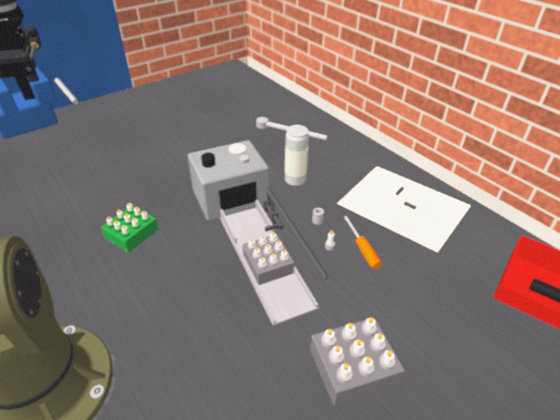

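The top picture shows three racks:
- **Green rack** at (187,314): ruled out by colour.
- **Large grey rack** at (398,249): the bigger of the two grey ones, and not on the chute.
- **Small grey rack** at (292,240): on the chute. It is the smaller grey one, so this is the rack meant.

The side view has it at (267,258). I'll confirm this and get the chute geometry from an enlarged crop.

```bash
python3 - <<'E'
import cv2,numpy as np
a=cv2.imread("pics/top.png")[190:280,215:355];b=cv2.imread("pics/side.png")[180:325,200:340]
cv2.imwrite("pics/ca.png",cv2.resize(a,None,fx=5.7,fy=5.7,interpolation=cv2.INTER_CUBIC))
cv2.imwrite("pics/cb.png",cv2.resize(b,None,fx=4,fy=4,interpolation=cv2.INTER_CUBIC))
E
```

```text
(no output)
```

View pics/ca.png

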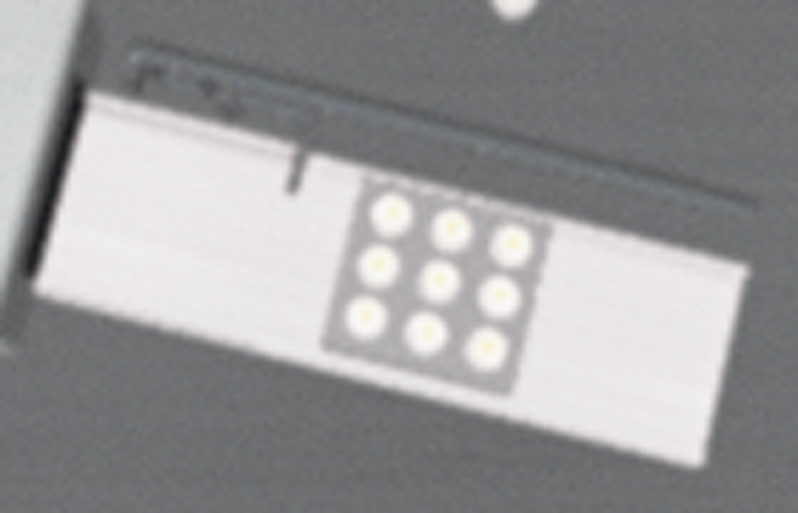

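View pics/cb.png

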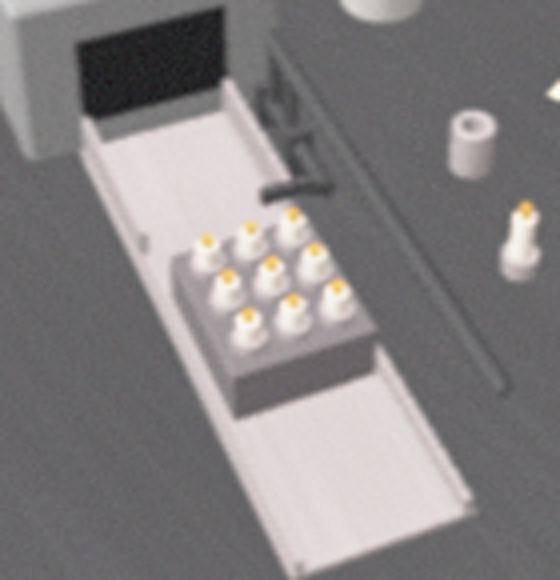

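The crops confirm it: the small grey rack sits on the chute, with the flap tip at top-view (266,223) just ahead of it. Next I'll fit the chute and rack poses.

```bash
cat > fit.py <<'E'
from h import *
from scipy.optimize import least_squares
def px(c,x,y): 
    s,o=(5.7,(215,190)) if c=="top" else (4,(200,180)); return np.array([(x+.5)/s-.5+o[0],(y+.5)/s-.5+o[1]])
C=[("top",138,48,64,80,74),("top",755,208,64,-200,74),("top",748,268,47,-215,9),("top",703,466,-48,-215,3),("top",292,190,24,0,36),("top",35,293,-48,104,3),
("side",503,388,64,-200,72),("side",472,508,47,-215,8),("side",297,578,-48,-215,2),("side",140,238,-44,0,30),("side",265,193,24,0,31)]
R=[("top",362,180,40,45,40),("top",550,228,40,-45,40),("top",512,395,-40,-45,40),("top",322,350,-40,45,40),
("side",240,415,-40,-45,4),("side",235,377,-40,-45,40),("side",376,325,40,-45,40),("side",175,258,-40,45,40)]
def W(p,q):
    c,s=np.cos(p[2]),np.sin(p[2]);q=np.array(q)/1e3;return np.array([p[0]+c*q[0]-s*q[1],p[1]+s*q[0]+c*q[1],q[2]])
def fit(L): 
    f=lambda p:np.concatenate([proj(l[0],W(p,l[3:]))-px(*l[:3]) for l in L])
    r=least_squares(f,[.47,.06,-.2],loss="soft_l1");return r.x,f(r.x).reshape(-1,2)
if __name__=="__main__":
    for L in(C,[l for l in C if l[0]=="top"],[l for l in C if l[0]=="side"],R):
        p,e=fit(L);print(p[:2].round(4),np.degrees(p[2]).round(2),"\n",e.round(1).tolist())
    c=fit(C)[0];r=fit(R)[0];d=r[:2]-c[:2];k,s=np.cos(c[2]),np.sin(c[2])
    print("rack in chute",(k*d[0]+s*d[1]).round(4),(-s*d[0]+k*d[1]).round(4))
E
python3 fit.py
```

```text
[0.4713 0.0616] -13.72 
 [[1.0, 0.2], [-0.5, -0.4], [0.2, -0.4], [-0.2, -0.3], [0.3, 0.2], [0.9, -0.1], [-0.4, -0.4], [0.5, -0.5], [-1.4, 0.6], [0.7, -1.3], [-1.4, 1.0]]
[0.4711 0.0623] -13.83 
 [[0.8, 0.3], [-0.7, -0.2], [-0.1, -0.1], [-0.6, -0.1], [0.0, 0.3], [0.6, -0.1]]
[0.4717 0.0609] -13.68 
 [[0.0, -0.3], [1.0, -0.4], [-0.9, 0.8], [1.0, -1.2], [-1.1, 1.1]]
[ 0.4529 -0.0104] -11.83 
 [[-0.3, -0.6], [0.4, -1.5], [0.8, -0.7], [0.1, -0.5], [-1.5, 2.2], [-0.7, 0.0], [0.6, 0.0], [-2.7, -0.3]]
rack in chute -0.0009 -0.0743
```

drive_tool(moves="-0.04 -0.027 0 8 1; -0.08 -0.054 0 16 1; -0.12 -0.081 0 24 1; -0.16 -0.108 0 32 1; -0.2 -0.135 0 40 1; -0.24 -0.162 0 48 1; -0.28 -0.189 0 56 1; -0.32 -0.216 0 64 1")

```text
time_s: 2.0
tool_pos: [0.4485, 0.2991, 0.223]
tool_rot: [180.0, -0.0, 96.0]
force: [0.4, 0.3, -0.3]
grip_width: 0.0867
```

```bash
cat > to.py <<'E'
import sys
from h import *
from scipy.spatial.transform import Rotation as Ro
P=np.array([.4713,.0616,np.radians(-13.72)])
o=get_obs();R=Ro.from_euler("xyz",o["tool_rot"],degrees=True).as_matrix()
k,s=np.cos(P[2]),np.sin(P[2]);M=np.array([[k,-s,0],[s,k,0],[0,0,1]])
O=np.array([P[0],P[1],0]);p=np.array(o["tool_pos"])
print("t",round(o["time_s"],2),"chute mm",(M.T@(p-O)*1e3).round(1),"rot",np.round(o["tool_rot"],2),"F chute",(M.T@np.array(o["force"])).round(1),"w",round(o["grip_width"],4),"q",np.round(o["qpos"],1))
if len(sys.argv)>3:
    t=O+M@np.array(sys.argv[1:4],float)/1e3
    print("shift",(R.T@(t-p)).round(4),"turn",(o["tool_rot"][2]-76.28).round(2),"dist",np.linalg.norm(t-p).round(3))
E
python3 to.py -6 -145 150
```

```text
t 2.0 chute mm [-78.4 225.3 223. ] rot [ 1.7996e+02 -5.0000e-02  9.5980e+01] F chute [ 0.3  0.4 -0.3] w 0.0867 q [-50.6   4.6  15.   99.5  -1.3  75.9 -29.4]
shift [-0.3731 -0.0567  0.0726] turn 19.7 dist 0.384
```

drive_tool(moves="-0.047 -0.007 0 4 1; -0.094 -0.014 0 8 1; -0.141 -0.021 0 12 1; -0.188 -0.028 0 16 1; -0.235 -0.035 0.01 19.8 1; -0.28 -0.043 0.03 19.8 1; -0.327 -0.05 0.05 19.8 1; -0.373 -0.057 0.07 19.8 1")

```text
time_s: 2.8
tool_pos: [0.4319, -0.0759, 0.1533]
tool_rot: [179.9, -0.1, 76.5]
force: [1.9, 0.1, 0.6]
grip_width: 0.0869
```

```bash
python3 to.py -6 -145 20
```

```text
t 2.8 chute mm [  -5.7 -143.   153.3] rot [ 1.799e+02 -9.000e-02  7.651e+01] F chute [1.8 0.6 0.6] w 0.0869 q [-32.4  -7.7  36.7 118.    4.8  68.1 -11.2]
shift [-0.0022 -0.0005  0.1333] turn 0.23 dist 0.133
```

drive_tool(moves="-0.002 0 0.01 0.2 1; -0.002 0 0.025 0.2 1; -0.002 0 0.04 0.2 1; -0.002 0 0.055 0.2 1; -0.002 0 0.065 0.2 1; -0.002 0 0.068 0.2 1; -0.002 0 0.068 0.2 1; -0.002 0 0.068 0.2 1")

```text
time_s: 3.6
tool_pos: [0.4321, -0.076, 0.086]
tool_rot: [179.9, -0.0, 76.3]
force: [0.2, 0.2, 1.1]
grip_width: 0.0872
```

```bash
python3 to.py -6 -145 20; cat > look.py <<'E'
import sys
from h import *
a,_=read_camera("top");b,_=read_camera("side")
a=cv2.resize(a[180:300,205:365],None,fx=2.5,fy=2.5,interpolation=cv2.INTER_CUBIC)
b=cv2.resize(b[170:325,200:360],None,fx=2.5,fy=2.5,interpolation=cv2.INTER_CUBIC)
c=np.zeros((388,800,3),np.uint8);c[:300,:400]=a;c[:388,400:]=b[:388];cv2.imwrite(f"pics/{sys.argv[1]}.png",c[...,::-1])
E
python3 look.py l1
```

```text
t 3.6 chute mm [  -5.4 -143.    86. ] rot [ 1.7994e+02 -2.0000e-02  7.6310e+01] F chute [0.1 0.2 1.1] w 0.0872 q [-32.1  -2.1  38.5 122.4   1.5  59.2  -8.1]
shift [-0.002  -0.0006  0.066 ] turn 0.03 dist 0.066
```

View pics/l1.png

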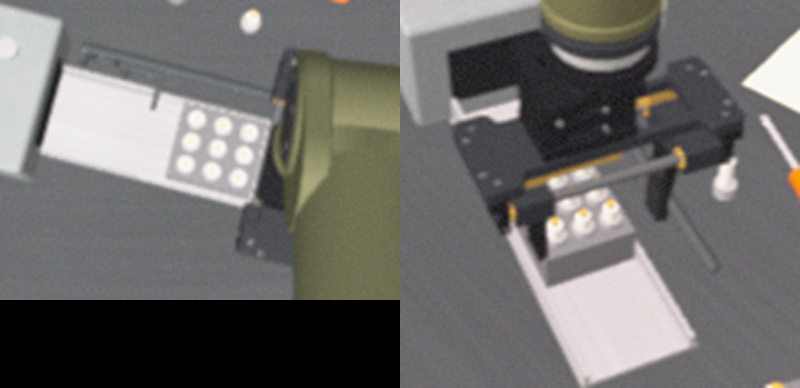

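The side view shows both fingers hanging either side of the chute behind the rack, with the rail running past the right fingertip at about (657,220). I'll check that by projection before going lower.

```bash
python3 - <<'E'
from fit import *
p=np.array([.4713,.0616,np.radians(-13.72)])
for q in [(52.5,-152.5,86),(52.5,-133.5,86),(37.5,-152.5,86),(-50,-152.5,86),(-64,-152.5,86),(64,-200,72),(40,-164,40),(-40,-164,40),(64,-143,72)]:
    u=proj("side",W(p,q));print(q,((u-[200,170])*2.5+[400,0]).round(0))
E
```

```text
(52.5, -152.5, 86) [671. 214.]
(52.5, -133.5, 86) [660. 197.]
(37.5, -152.5, 86) [653. 219.]
(-50, -152.5, 86) [545. 254.]
(-64, -152.5, 86) [527. 260.]
(64, -200, 72) [712. 266.]
(40, -164, 40) [660. 268.]
(-40, -164, 40) [565. 301.]
(64, -143, 72) [678. 213.]
```

drive_tool(moves="-0.002 -0.001 0.01 0 1; -0.002 -0.001 0.022 0 1; -0.002 -0.001 0.034 0 1; -0.002 -0.001 0.046 0 1; -0.002 -0.001 0.056 0 1; -0.002 -0.001 0.063 0 1; -0.002 -0.001 0.065 0 1; -0.002 -0.001 0.065 0 1")

```text
time_s: 4.5
tool_pos: [0.43, -0.078, 0.0202]
tool_rot: [-180.0, 0.0, 76.3]
force: [-0.9, -0.8, 0.4]
grip_width: 0.0869
```

```bash
python3 to.py 44.5 -145 21
```

```text
t 4.5 chute mm [  -7.  -145.4   20.2] rot [-1.7998e+02  2.0000e-02  7.6300e+01] F chute [-0.7 -1.   0.4] w 0.0869 q [-31.1   5.1  39.5 125.7  -4.2  50.4  -2.8]
shift [ 0.0004  0.0515 -0.0009] turn 0.02 dist 0.052
```

drive_tool(moves="0 0.006 0 0 1; 0 0.013 0 0 1; 0 0.02 0 0 1; 0 0.028 0 0 1; 0 0.036 0 0 1; 0 0.044 0 0 1; 0 0.05 0 0 1; 0 0.051 0 0 1")

```text
time_s: 5.3
tool_pos: [0.4786, -0.0898, 0.0196]
tool_rot: [-179.8, 0.0, 76.3]
force: [-6.0, 1.4, -2.5]
grip_width: 0.0865
```

```bash
python3 to.py 44.5 -129 20; python3 look.py l2
```

```text
t 5.3 chute mm [  43.  -145.4   19.6] rot [-1.7979e+02  4.0000e-02  7.6300e+01] F chute [-6.2 -0.1 -2.5] w 0.0865 q [-28.3  12.5  39.1 119.1 -10.   51.7   2.7]
shift [ 0.0164  0.0015 -0.0004] turn 0.02 dist 0.016
```

View pics/l2.png

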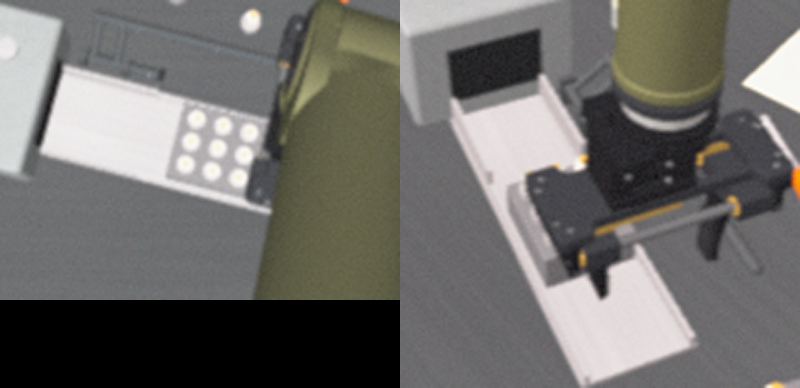

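The gate is open: the top view shows the rail far end at (97,13), and the side view shows its near end at (758,268). I'll estimate the gate angle from these.

```bash
python3 - <<'E'
from fit import *
p=np.array([.4713,.0616,np.radians(-13.72)])
for q in (.9,1.,1.1,1.2,1.3,1.4):
    x,z=64+48*np.sin(q),24+48*np.cos(q)
    a=(proj("top",W(p,(x,80,z+3)))-[205,180])*2.5;b=(proj("side",W(p,(x,-200,z)))-[200,170])*2.5+[400,0]
    print(q,round(x,1),round(z,1),a.round(1),b.round(1))
for _ in range(5): read_camera("top");print(np.round(get_obs()["force"],1),get_obs()["tool_pos"])
E
```

```text
0.9 101.6 53.8 [97.3 14.5] [754.  265.9]
1.0 104.4 49.9 [98.1 12.8] [756.7 268.1]
1.1 106.8 45.8 [98.9 11.5] [758.8 270.6]
1.2 108.7 41.4 [99.6 10.7] [760.4 273.5]
1.3 110.3 36.8 [100.1  10.3] [761.4 276.7]
1.4 111.3 32.2 [100.6  10.4] [762.  280.1]
[-5.   1.1 -2.1] [ 0.47844593 -0.08981811  0.01969556]
[-4.6  2.  -0.9] [ 0.4783813  -0.08976599  0.01971494]
[-4.7  0.8 -2.4] [ 0.47839439 -0.08976541  0.01975222]
[-4.8  0.9 -1.5] [ 0.47838466 -0.08977369  0.01977674]
[-4.9  0.8 -0.7] [ 0.47836658 -0.08979918  0.01976851]
```

drive_tool(moves="0 0.001 0 0 1; 0 0.002 0 0 1; 0 0.0025 0 0 1; 0 0.0025 0 0 1; 0 0.0025 0 0 1; 0 0.0025 0 0 1; 0 0.0025 0 0 1; 0 0.0025 0 0 1")

```text
time_s: 6.45
tool_pos: [0.4791, -0.09, 0.019]
tool_rot: [-179.6, 0.0, 76.3]
force: [-7.0, 1.8, -3.3]
grip_width: 0.0872
```

```bash
python3 to.py 44.5 -129 20; python3 - <<'E'
from h import *
ims=[read_camera(c)[0] for c in("top","top","top","side","side","side")]
a=np.mean(ims[:3],0);b=np.mean(ims[3:],0)
a=a[178:218,235:315];b=b[255:295,310:390]   # top: rail far; side: rail near end
f=lambda x:cv2.resize(x,None,fx=7,fy=7,interpolation=cv2.INTER_CUBIC).clip(0,255)
g=np.vstack([f(a),f(b)]);g=np.clip(g*1.8,0,255).astype(np.uint8)
cv2.imwrite("pics/l3.png",g[...,::-1]);print(g.shape)
from fit import W
p=np.array([.4713,.0616,np.radians(-13.72)])
for q in (.9,1.,1.1,1.2,1.3,1.4):
    x,z=64+48*np.sin(q),24+48*np.cos(q)
    u=(proj("top",W(p,(x,80,z+3)))-[235,178])*7;v=(proj("side",W(p,(x,-200,z)))-[310,255])*7+[0,280]
    o=lambda a,b:(64-a*np.cos(q)+b*np.sin(q),z and 24+a*np.sin(q)+b*np.cos(q))
    fx,fz=o(40,7);w=(proj("top",W(p,(fx,0,fz)))-[235,178])*7
    print(q,u.round(0),v.round(0),"flap tip",w.round(0))
E
```

```text
t 6.45 chute mm [  43.6 -145.4   19. ] rot [-1.7964e+02  2.0000e-02  7.6300e+01] F chute [-7.2  0.1 -3.3] w 0.0872 q [-28.2  12.8  39.1 119.  -10.2  51.9   2.9]
shift [ 0.0164  0.0009 -0.001 ] turn 0.02 dist 0.016
(560, 560, 3)
0.9 [62. 55.] [221. 430.] flap tip [232. 253.]
1.0 [65. 50.] [229. 436.] flap tip [235. 243.]
1.1 [67. 46.] [235. 443.] flap tip [237. 232.]
1.2 [69. 44.] [239. 451.] flap tip [240. 222.]
1.3 [70. 43.] [242. 460.] flap tip [243. 211.]
1.4 [72. 43.] [244. 469.] flap tip [245. 200.]
```

View pics/l3.png

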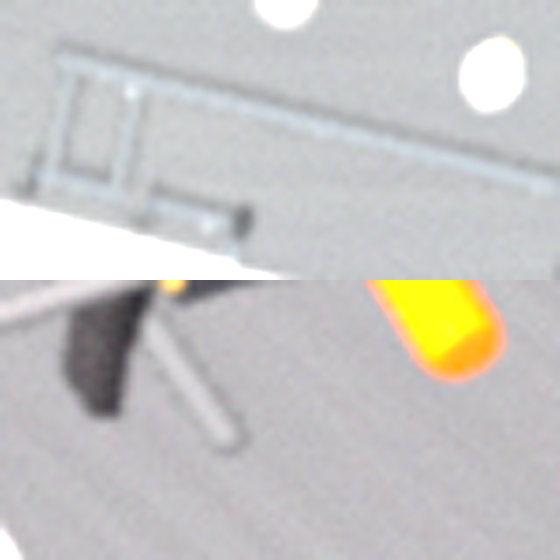

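The rail end sits near (233,440), so q is about 1.0. The push is getting stiff because the rail rubs on the finger as it swings downwards. Lowering the finger takes the rail down with it, and there is room: both fingers are off the guides and the floor is at 4 mm.

drive_tool(moves="0 0 0.002 0 1; 0 0 0.004 0 1; 0 0 0.006 0 1; 0 0 0.008 0 1; 0 0 0.009 0 1; 0 0 0.009 0 1; 0 0 0.009 0 1; 0 0 0.009 0 1")

```text
time_s: 7.55
tool_pos: [0.4827, -0.0906, 0.0118]
tool_rot: [179.9, -0.0, 76.3]
force: [-2.4, 0.3, 1.8]
grip_width: 0.0865
```

```bash
python3 to.py 44.5 -129 11; cat > zoom.py <<'E'
import sys
from h import *
y0=int(sys.argv[2]) if len(sys.argv)>2 else 0
a=np.mean([read_camera("top")[0] for _ in range(3)],0);b=np.mean([read_camera("side")[0] for _ in range(3)],0)
f=lambda x:cv2.resize(x,None,fx=7,fy=7,interpolation=cv2.INTER_CUBIC)
g=np.clip(np.vstack([f(a[178:218,235:315]),f(b[255:295,310:390])])*1.8,0,255).astype(np.uint8)
cv2.imwrite(f"pics/{sys.argv[1]}.png",g[...,::-1])
E
python3 zoom.py l4
```

```text
t 7.55 chute mm [  47.2 -145.1   11.8] rot [ 1.7993e+02 -2.0000e-02  7.6300e+01] F chute [-2.4 -0.3  1.8] w 0.0865 q [-27.8  13.7  38.8 119.1 -11.1  50.6   3.6]
shift [ 0.0161 -0.0027  0.0008] turn 0.02 dist 0.016
```

View pics/l4.png

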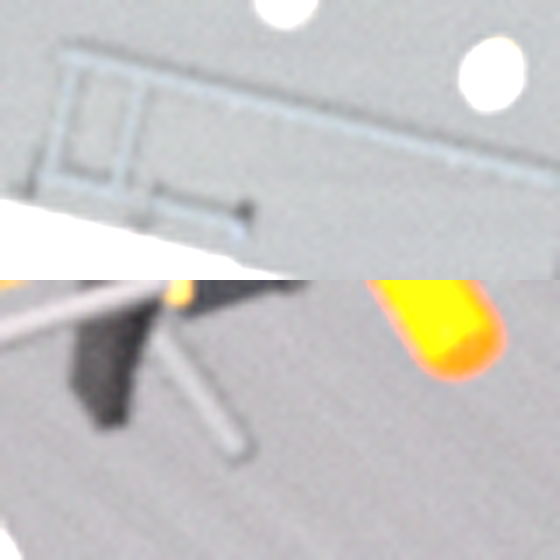

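The gate is now at about 1.17 rad (rail end at (242,450)), with light force. I'll start the push slowly, keeping the rack front just short of the gate line so I can check the gate again.

drive_tool(moves="0.006 0 0 0 1; 0.012 0 0 0 1; 0.016 0 0 0 1; 0.02 0 0 0 1; 0.024 0 0 0 1; 0.028 0 0 0 1; 0.032 0 0 0 1; 0.036 0 0 0 1")

```text
time_s: 8.65
tool_pos: [0.4895, -0.0564, 0.011]
tool_rot: [-179.9, 0.1, 76.3]
force: [-5.5, -3.7, 1.2]
grip_width: 0.0871
```

```bash
python3 to.py 47 -80 11; python3 zoom.py l5
```

```text
t 8.65 chute mm [  45.7 -110.4   11. ] rot [-1.799e+02  1.200e-01  7.630e+01] F chute [-4.4 -4.9  1.2] w 0.0871 q [-30.8  14.   37.6 118.7 -10.8  50.7  -0.8]
shift [ 0.0304  0.0013 -0.0001] turn 0.02 dist 0.03
```

View pics/l5.png

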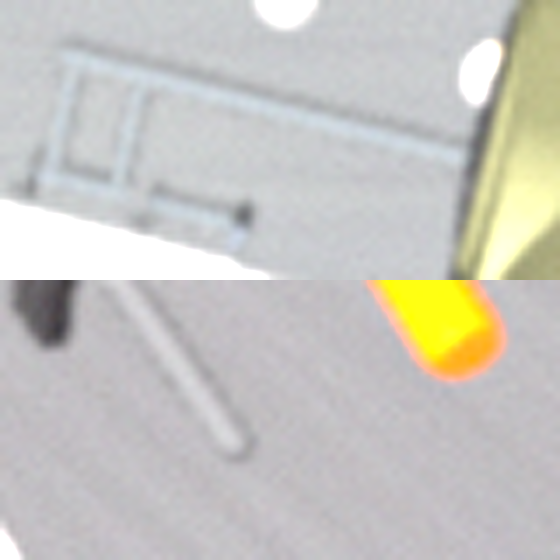

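The rail end at (237,447) gives q of about 1.11, which matches the arm reading. I'll carry on with a small outward correction.

drive_tool(moves="0 0.001 0 0 1; 0.007 0.002 0 0 1; 0.014 0.002 0 0 1; 0.021 0.002 0 0 1; 0.028 0.002 0 0 1; 0.035 0.002 0 0 1; 0.042 0.002 0 0 1; 0.048 0.002 0 0 1")

```text
time_s: 9.75
tool_pos: [0.5029, -0.0098, 0.0109]
tool_rot: [-179.9, 0.1, 76.3]
force: [-5.9, -3.4, -0.7]
grip_width: 0.087
```

```bash
python3 to.py 47 0 11
```

```text
t 9.75 chute mm [ 47.6 -61.8  10.9] rot [-1.799e+02  8.000e-02  7.629e+01] F chute [-4.9 -4.7 -0.7] w 0.087 q [-34.4  15.   35.9 117.3 -11.2  51.1  -5.9]
shift [ 0.0618 -0.0006 -0.0002] turn 0.01 dist 0.062
```

drive_tool(moves="0.006 0 0 0 1; 0.012 0 0 0 1; 0.018 0 0 0 1; 0.024 0 0 0 1; 0.03 0 0 0 1; 0.036 0 0 0 1; 0.042 0 0 0 1; 0.048 0 0 0 1")

```text
time_s: 10.55
tool_pos: [0.5141, 0.0366, 0.0109]
tool_rot: [-179.9, 0.1, 76.3]
force: [-5.7, -3.4, 0.2]
grip_width: 0.087
```

```bash
python3 to.py 47 3 11; python3 look.py l6
```

```text
t 10.55 chute mm [ 47.5 -14.1  10.9] rot [-1.7988e+02  9.0000e-02  7.6280e+01] F chute [-4.7 -4.6  0.2] w 0.087 q [-37.7  16.4  34.3 115.6 -11.7  51.5 -10.8]
shift [ 0.0171 -0.0005 -0.0001] turn 0.0 dist 0.017
```

View pics/l6.png

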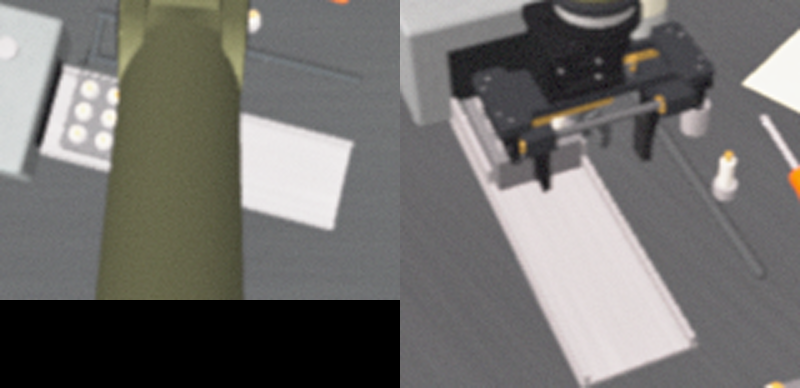

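The rack is nearly home, and the gate is still held open (rail end at (760,272) in the side view). I'll make the last push slowly.

drive_tool(moves="0.004 0 0 0 1; 0.007 0 0 0 1; 0.01 0 0 0 1; 0.012 0 0 0 1; 0.014 0 0 0 1; 0.016 0 0 0 1; 0.017 0 0 0 1; 0.018 0 0 0 1")

```text
time_s: 11.45
tool_pos: [0.5185, 0.0538, 0.011]
tool_rot: [-179.9, 0.1, 76.3]
force: [-5.3, -2.9, 0.2]
grip_width: 0.0866
```

```bash
python3 to.py 47 5 11
```

```text
t 11.45 chute mm [47.7  3.6 11. ] rot [-1.799e+02  9.000e-02  7.628e+01] F chute [-4.5 -4.   0.2] w 0.0866 q [-38.9  17.   33.8 114.8 -11.9  51.7 -12.5]
shift [ 0.0014 -0.0007 -0.    ] turn 0.0 dist 0.002
```

Not home yet, since the force hasn't risen. I'll creep on until it does.

drive_tool(moves="0.001 0 0 0 1; 0.0015 0 0 0 1; 0.002 0 0 0 1; 0.0025 0 0 0 1; 0.003 0 0 0 1; 0.003 0 0 0 1; 0.003 0 0 0 1; 0.003 0 0 0 1")

```text
time_s: 12.25
tool_pos: [0.5189, 0.0557, 0.011]
tool_rot: [-179.9, 0.2, 76.3]
force: [-5.5, -5.6, 1.7]
grip_width: 0.0869
```

```bash
python3 to.py 47 5 11
```

```text
t 12.25 chute mm [47.7  5.5 11. ] rot [-1.7988e+02  1.5000e-01  7.6270e+01] F chute [-4.  -6.7  1.7] w 0.0869 q [-39.   17.1  33.7 114.7 -11.9  51.7 -12.8]
shift [-0.0005 -0.0007 -0.    ] turn -0.01 dist 0.001
```

drive_tool(moves="0.001 0 0 0 1; 0.002 0 0 0 1; 0.003 0 0 0 1; 0.003 0 0 0 1; 0.003 0 0 0 1; 0.003 0 0 0 1; 0.003 0 0 0 1; 0.003 0 0 0 1")

```text
time_s: 13.05
tool_pos: [0.519, 0.0557, 0.011]
tool_rot: [-179.8, 0.4, 76.2]
force: [-6.9, -12.1, 4.1]
grip_width: 0.087
```

```bash
python3 to.py 47 -100 11
```

```text
t 13.05 chute mm [47.7  5.6 11. ] rot [-179.84    0.36   76.25] F chute [ -3.8 -13.3   4.1] w 0.087 q [-39.2  17.2  33.8 114.6 -11.7  51.9 -13. ]
shift [-0.1056 -0.0007  0.0006] turn -0.03 dist 0.106
```

It's home: the push force rose to 13 N with no further travel. Now I back off along the chute, holding the gate open until the fingers are clear of the flap and hinge.

drive_tool(moves="-0.006 0 0 0 1; -0.018 0 0 0 1; -0.033 0 0 0 1; -0.048 0 0 0 1; -0.063 0 0 0 1; -0.078 0 0 0 1; -0.093 0 0 0 1; -0.105 0 0 0 1")

```text
time_s: 13.85
tool_pos: [0.4955, -0.0431, 0.0114]
tool_rot: [-180.0, 0.0, 76.2]
force: [-3.4, 4.0, 1.3]
grip_width: 0.0867
```

```bash
python3 to.py -7 -100 20
```

```text
t 13.85 chute mm [ 48.4 -95.9  11.4] rot [-179.99    0.     76.24] F chute [-4.2  3.1  1.3] w 0.0867 q [-31.7  14.4  37.1 118.2 -11.1  50.8  -2.2]
shift [-0.0041 -0.0554 -0.0086] turn -0.04 dist 0.056
```

drive_tool(moves="0 -0.006 -0.004 0 1; 0 -0.013 -0.008 0 1; 0 -0.021 -0.011 0 1; 0 -0.029 -0.012 0 1; 0 -0.037 -0.012 0 1; 0 -0.045 -0.012 0 1; 0 -0.052 -0.012 0 1; 0 -0.056 -0.012 0 1")

```text
time_s: 14.65
tool_pos: [0.4411, -0.0279, 0.0233]
tool_rot: [180.0, -0.0, 76.3]
force: [0.0, 0.2, 0.1]
grip_width: 0.087
```

```bash
python3 to.py -7 -100 160
```

```text
t 14.65 chute mm [ -8.1 -94.1  23.3] rot [ 1.7998e+02 -2.0000e-02  7.6330e+01] F chute [-0.1  0.2  0.1] w 0.087 q [-35.9   5.3  37.7 125.   -4.2  50.8  -9.3]
shift [-0.0059  0.0011 -0.1367] turn 0.05 dist 0.137
```

Force is zero, so the finger is off the rail. I'll lift straight up.

drive_tool(moves="0 0 -0.01 0 1; 0 0 -0.03 0 1; 0 0 -0.05 0 1; 0 0 -0.075 0 1; 0 0 -0.1 0 1; 0 0 -0.125 0 1; 0 0 -0.14 0 1; 0 0 -0.15 0 1")

```text
time_s: 15.45
tool_pos: [0.4428, -0.0285, 0.1756]
tool_rot: [179.8, -0.1, 76.3]
force: [0.8, -0.7, 0.2]
grip_width: 0.0871
```

drive_tool(moves="-0.03 0 -0.01 0 1; -0.07 0 -0.02 0 1; -0.11 0 -0.03 0 1; -0.15 0 -0.04 0 1; -0.19 0.02 -0.05 0 1; -0.22 0.03 -0.05 0 1; -0.24 0.04 -0.05 0 1; -0.24 0.04 -0.05 0 1")

```text
time_s: 16.25
tool_pos: [0.4232, -0.2746, 0.2239]
tool_rot: [180.0, 0.2, 76.0]
force: [-0.4, 0.1, 0.1]
grip_width: 0.0874
```

```bash
python3 to.py; python3 look.py l7; python3 - <<'E'
from h import *
P=np.array([.4713,.0616]);a=np.radians(-13.72);k,s=np.cos(a),np.sin(a)
for c in("top","side"):
    read_camera(c)
    for n,z in(("rack_rear",.022),("rack_front",.022),("push_rail",.072),("flap",.031),("socket",0),("spare_plug",0),("screwdriver",0),("spray_can",0)):
        for r in pinpoint(c,n)[:3]:
            w=atz(c,r["uv"],z);d=w[:2]-P;print(c,n,round(r["conf"],2),np.round(r["uv"],1),w.round(3)[:2],"chute",(1e3*np.array([k*d[0]+s*d[1],-s*d[0]+k*d[1]])).round(0))
E
```

```text
t 16.25 chute mm [  33.  -338.   223.9] rot [179.97   0.19  75.97] F chute [-0.4  0.   0.1] w 0.0874 q [-28.2  -1.8  57.8 105.    1.8  75.9  15.1]
top rack_rear 0.92 [388.9 272.1] [ 0.372 -0.266] chute [ -18. -342.]
top rack_rear 0.71 [259.3 229.2] [0.48  0.074] chute [ 6. 14.]
top rack_rear 0.6 [192.4 329.4] [0.222 0.239] chute [-284.  113.]
top rack_front 0.95 [227.4 219.8] [0.504 0.159] chute [  9. 102.]
top rack_front 0.84 [182.3 294.7] [0.308 0.268] chute [-208.  162.]
top push_rail 0.79 [294.5 214.3] [ 0.513 -0.016] chute [ 59. -65.]
top flap 0.55 [265.7 216.8] [0.512 0.057] chute [41.  5.]
top socket 0.57 [275.1 179.5] [0.621 0.033] chute [152.   7.]
top spare_plug 0.4 [304.2 188.5] [ 0.597 -0.047] chute [148. -76.]
top screwdriver 0.64 [314.1 168.7] [ 0.653 -0.075] chute [209. -89.]
top spray_can 0.6 [219.4 152.6] [0.695 0.188] chute [187. 176.]
top spray_can 0.15 [262.6 235.2] [0.466 0.065] chute [-5.  2.]
side rack_rear 0.93 [114.8 239.4] [0.221 0.231] chute [-283.  105.]
side rack_rear 0.92 [255.6 229.3] [0.483 0.074] chute [ 9. 15.]
side rack_rear 0.91 [317.9 370. ] [ 0.374 -0.261] chute [ -18. -337.]
side rack_front 0.96 [385.1 350.4] [ 0.49  -0.304] chute [ 105. -351.]
side rack_front 0.85 [241.  204.7] [0.504 0.164] chute [  7. 107.]
side rack_front 0.78 [141.9 216.2] [0.299 0.266] chute [-216.  158.]
side push_rail 0.91 [293.5 228.8] [ 0.518 -0.014] chute [ 64. -63.]
side flap 0.88 [268.1 223.9] [0.51  0.064] chute [37. 12.]
side socket 0.53 [316.1 220.7] [0.627 0.032] chute [158.   8.]
side spare_plug 0.3 [239.5 202.4] [0.519 0.195] chute [ 14. 141.]
side screwdriver 0.61 [360.9 243.3] [ 0.658 -0.084] chute [216. -97.]
side screwdriver 0.28 [242.8 204.6] [0.521 0.183] chute [ 19. 130.]
side spray_can 0.86 [296.5 180.6] [0.687 0.179] chute [181. 165.]
```

View pics/l7.png

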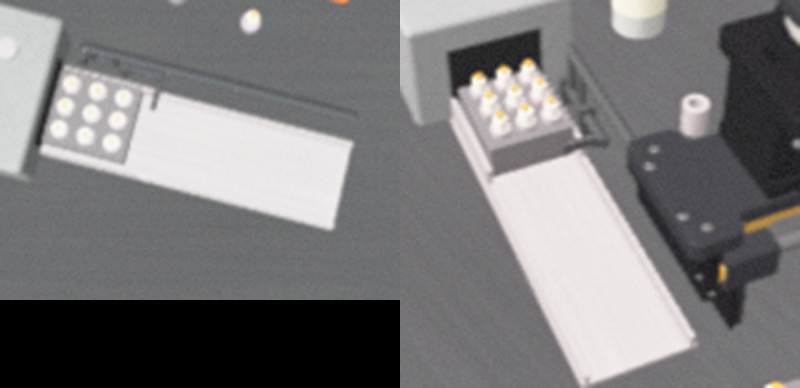

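The rack is home against the cleaner: the rear measures y = 14 to 15 mm in both cameras. The flap is down behind it, the rail is back at x of about 59 to 64 mm, and the hand is clear. I'm handing in now.

```bash
python3 -c "
from cell import *
print(sign_off())"
```

```text
the job is handed in; nothing more can be done
None
```

The small grey rack is home against the cleaner, the gate is shut behind it and the hand is clear. I handed the job in at about 17 s of the 54 s allowed; sign-off gives no verdict. The outer finger held the gate open at about 1.1–1.2 rad while the other finger pushed the rack along the chute. I then backed off along the chute and let the gate close gently.

**Last checks:**
- **Rack home:** the push force rose to 13 N with no further travel. Both cameras put the rack's rear at y = 14–15 mm (target 14).
- **Gate shut:** in the last picture the flap is down behind the rack, and the rail is back at x of about 59–64 mm (64 when shut).
- **Hand clear:** the force reading is about 0 N.
- **Bystanders:** they look unmoved in the parts of the last picture that show them, and detections stayed within about 15 mm for three of them. The spray can's detections shifted by up to about 35 mm, which I put down to measuring it at a different height. It stood well clear of the hand's path, but I did not check it further.

**What disagreed:**
- **Rack x position:** the networks put the rack's rear at x = 6–9 mm, which would be at or past the ±6 mm limit. The guides only allow 2 mm of play, so I took this as an error in my chute fit. The finger contact had already suggested about 2.5 mm of such an error.
- **Gate angle:** this is an estimate from the pictures and arm readings, because there is no direct measurement. At first it was only about 1.0 rad because the rail was rubbing on the finger. I lowered the finger 9 mm, which brought it to about 1.17 rad before I pushed the rack.

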